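Unlock the bench polisher and hold its speed dial at three

ROBOT

A 6-joint arm with a two-finger parallel gripper is mounted at the origin on the work surface. World frame = base frame: x ahead of the robot, y to its left, z up, the work surface at z = 0. Lengths are in mm, angles in rad, forces in N, time in s.
With the tool pointing down it reaches from about 250 to 725 mm from the base axis. Payload 9.7 kg.
Tool frame: the origin (TCP) lies between the finger pads; the fingertips stand 22 mm ahead of it and the grasp point (between the pads) lies 3 mm ahead of it; z points along the fingers, y is the line along which they close (so a half turn about z gives the same grasp; the last joint's range is limited). The gripper opens to 85 mm and grips with 20 to 120 N. Pads are 22 mm wide; open, the fingers measure 114 mm over their backs; the gripper's body (76 mm by 85 mm) begins 54 mm behind the grasp point. The pads swing forward as they close: fully open they stand 13 mm farther back than shut.
Start: joints at [-1.332, 0.087, 0.176, 1.66, 0, 1.571], TCP at [130.093, -534.39, 253.284] pointing down, gripper open.
Joint ranges: [-3.13, 3.13], [-0.85, 1.81], [-1.15, 1.24], [-2.2, 2.28], [-1.44, 1.52], [-3.14, 3.14]. Speed limits (rad/s): [2.22, 2.22, 2.57, 3.14, 3.14, 3.14].

INTERFACE

Orientations are given as a rotation vector (axis times angle).
In Python, from cell import manip, optics, job gives the robot as it stands.
- The arm moves only by the tool jog_arm, never from a script. Its argument "commands" is a list of rows, each a list of 5 numbers: the opening, from 0 (shut) to 1 (fully open), then the shift along the tool's x, y, z in units of 0.1 m (1.0 is 0.1 m), then the turn about the tool's z in units of pi/4 rad (1.0 is pi/4 rad). In form: [[fingers, dx, dy, dz, spin], ...]. A call has 1 to 12 rows; each row shifts and turns the commanded pose from where the row before left it, along the tool's axes as they then stand; what a row does not reach is not made up. A row lasts 1/12 s, in which the tool goes at most 41.7 mm and 7.16 degrees, less where a joint would pass 70% of its speed; a pose out of reach is approached as far as the arm can. A call with a number of a shift or a turn outside -1 to 1 is refused whole. A call with a gripper value outside its range is refused whole. The fingers move at their own pace and stop on an object; "force" is the grip in N (left out, the last holds). Time passes only in rows, so rows that do not move let the fingers close. It gives the time, the measured TCP pose, the force, the opening and the grip force at its end, in the units of the state.
- manip.sense(): the state, without advancing time (a new reading comes with each control period).
- optics.grab_frame(name): name is "side" or "top" or "wrist"; returns (picture, depth): 480x640x3 uint8, red, green, blue; 480x640 float32, mm along the optical axis (not along the pixel's ray), 0 where there is no reading.
- optics.get_calibration(name): a dict with "fx", "fy", "cx", "cy" (pixels), "R" (3x3) and "t" (3): a world point X has camera coordinates R X + t; the wrist camera has in their place "T_tool_cam" (4x4, takes a point from camera to tool coordinates, whose origin is the TCP and whose axes are the flange's). Camera axes: x right, y down, z forward; pixel columns grow to the right and rows downward; lengths in mm; the calibration is good to about 2 mm. A picture is of the moment at which its call begins: read the wrist's pose just before it. get_calibration takes no time and is no camera call.
- job.close_job(): hands the job in; it is judged then, once.
The state is a dict: "clock": time; "qpos": joint angles; "qd": joint speeds; "joint_torque": joint torques, N m; "ee_pos": TCP position; "ee_rot": TCP orientation; "wrist_force": force on the tool from outside, world axes, zero at the start; "moment": the same for the moment, N m; "finger_gap": finger opening in mm; "gripper_force": force on a finger pad.
Only numpy, scipy, OpenCV 4.12 (cv2) and the standard library are available. Lean on these libraries where they do the work, as an engineer would, in place of code of your own. Each camera call takes 0.05 s, during which the arm holds its last target. There are 200 camera calls.

TASK

Start the bench polisher: slide the yellow transport lock on its control box all the way to its end stop, away from the dial's pointer, then turn the black spring-return dial clockwise past the first two clicks (green, yellow) to the third, red mark. The dial springs back if let go, so finish while still holding it with the gripper steady on the red mark, the lock still fully home at its end stop; leave the tools and the jar lying on the bench alone.

Things in the scene. Friction and masses are not known exactly. Their poses are not given: they have to be found in the camera images.
- polisher: Fixed green bench polisher. Origin: on the bench under the centre of its control box (220 x 220 x 60 mm high, grey top); level, z up; place and yaw vary. -x is the side towards the robot. Behind the box (x 110 to 270 mm): motor and two buffing wheels, up to 155 mm high, y up to 150 mm either side. Dial axis at (40, -30) mm in this frame.
- lock (a joint): Transport lock: m moved along the polisher's +y; 0 = locked end, 0.07 = end stop (fully home). Starts between 0 and 0.012. About 4 N of friction, stays where left. Its steel tongue stands in the way of the dial's pointer until slid away.
- lock_grip (a point): Middle of the yellow lock grip, 25 mm above the box top, 13 mm below the grip's top. Grip: upright block 30 mm (polisher x) by 18 mm (polisher y, the slide direction), on a 34 x 26 mm base 8 mm high. At (-60, -19) mm in the polisher frame at lock = 0; axes parallel to it. A steel tongue 10 mm wide, its top 13 mm above the box, runs from it 67 mm towards +x.
- dial (a joint): Spring-return dial, rad, growing clockwise seen from above: 0 = rest, clicks (detents) at 0.4, 0.8 and 1.2, the third, at the red dot, being 1.2; hard stop at 1.45. The spring pulls back with 0.10 N m at rest to 0.19 N m at the third click; each click adds about 0.04 N m. No click holds it: let go, it returns to 0.
- dial_grip (a point): On the dial's vertical axis, in its black bar grip, 30 mm above the box top (90 mm above the bench), 14 mm below the bar's top. The bar is 56 mm long (point x), 16 mm thick (point y), on a 60 mm wide disc whose top is 14 mm above the box. Axes turn with the dial; parallel to the polisher's at dial = 0.
- red_dot (a point): Red dot (14 mm) on the box top, 57 mm from the dial axis: where the pointer points at the third click. Smaller dots on the same circle: white (rest), green (first click), yellow (second).
- dial_pointer (a point): End of the white pointer of the dial, 46 mm from the axis on the point's -x side, 9 mm above the box top; pointer 8 mm wide, 8 mm high.
- screwdriver: Bystander, not to be moved: red screwdriver, 220 mm long, on the bench; origin at its underside, at mid-length, long side along x.
- wrench: Bystander, not to be moved: stainless steel wrench, 220 mm long, on the bench; origin at its underside, at mid-length, long side along x.
- mallet: Bystander, not to be moved: mallet with blue head 90 mm wide and 56 mm high, wooden handle, 250 mm long, on the bench; origin at its underside, at mid-length, long side along x.
- socket_rail: Bystander, not to be moved: aluminium rail 220 mm long with six steel sockets, 34 mm high, on the bench; origin at its underside, at mid-length, long side along x.
- screw_jar: Bystander, not to be moved: glass screw jar with red cap, 64 mm across, 85 mm high, on the bench; origin at its underside.

How it is judged (in metres and radians):
On the way, in this order (a step that is already met when the one before it is completed fails the run):
1. the lock is slid to its end stop while the dial is still at rest (value of joint lock above 0.066 m and value of joint dial below 0.35 rad), for 0.1 s.
2. the dial is turned past two clicks to the third, the lock staying home (value of joint dial between 1.08 and 1.32 rad and value of joint lock above 0.066 m), for 0.3 s.
At the end, for the whole second after the job is handed in: The lock is within 4 mm of its end stop (over 0.066 m), the dial stands still within 0.12 rad of the third click (1.08 to 1.32 rad), and the gripper's fingers hold it there (over 1 N of contact) through the last second (all of step 2 and velocity of joint dial between -0.1 and 0.1 rad/s and contact force between the fingers and dial above 1 N); the arm keeps its last pose, push and grip.
It fails at once if the red screwdriver is disturbed (moved over 30 mm) (distance of screwdriver from where it was at the start of the episode above 0.03 m).
It fails at once if the steel wrench is disturbed (moved over 30 mm) (distance of wrench from where it was at the start of the episode above 0.03 m).
It fails at once if the blue mallet is disturbed (moved over 30 mm) (distance of mallet from where it was at the start of the episode above 0.03 m).
It fails at once if the socket rail is disturbed (moved over 30 mm) (distance of socket_rail from where it was at the start of the episode above 0.03 m).
It fails at once if the screw jar is disturbed (moved over 30 mm) (distance of screw_jar from where it was at the start of the episode above 0.03 m).
It also fails if it takes over 51 s, if anything falls off the work surface, if the arm or the gripper's body presses on something with over 40 N, if the wrist force passes 120 N, or if a joint passes its speed limit or range.

## Working session

There is one attempt and no reset: what is moved stays moved. The work goes in short steps, Python scripts to look and compute and a tool call to move; the robot and the scene stay as the last step left them, time stands still between calls to the robot, and variables do not carry over. Pictures are saved under pics/ and viewed, at most 10 in all, crops included, and the job is handed in when it is done.

Besides the shell and the picture viewer there is one more tool, called by a JSON object that holds its "op" and its "data", one argument or row to a line. jog_arm: Moves the arm, as the interface text tells. Its arguments: {"type":"object","properties":{"commands":{"type":"array"},"force":{"type":"number"}},"required":["commands"]}

```bash
ls; mkdir -p pics; cat > h.py <<'E'
import numpy as np, cv2
from cell import manip, optics, job
from scipy.spatial.transform import Rotation as Ro
def cam(name):
    c=optics.get_calibration(name); s=manip.sense()
    K=np.array([[c['fx'],0,c['cx']],[0,c['fy'],c['cy']],[0,0,1]])
    if 'R' in c:
        R=np.array(c['R']).T; o=-R@np.array(c['t'])
    else:
        T=np.array(c['T_tool_cam']); W=np.eye(4); W[:3,:3]=Ro.from_rotvec(s['ee_rot']).as_matrix(); W[:3,3]=s['ee_pos']
        M=W@T; R=M[:3,:3]; o=M[:3,3]
    return K,R,o
def toplane(C,uv,z):
    K,R,o=C; uv=np.atleast_2d(uv).astype(float)
    d=(R@np.linalg.inv(K)@np.c_[uv,np.ones(len(uv))].T).T
    return o+d*((z-o[2])/d[:,2])[:,None]
def save(n,im): cv2.imwrite('pics/'+n+'.png',im[:,:,::-1])
E
python3 - <<'E'
from h import *
s=manip.sense(); print(s)
C=cam('top'); im,d=optics.grab_frame('top'); save('top1',im); np.savez('top1',im=im,d=d); print(C[2],C[1])
im,d=optics.grab_frame('side'); save('side1',im); np.savez('side1',im=im,d=d)
E
```

```text
pics
{'clock': 0.0, 'qpos': array([-1.33197657e+00,  8.74425832e-02,  1.75123283e-01,  1.65980346e+00,
        2.14322876e-05,  1.57075718e+00]), 'qd': array([ 1.98039357e-03, -1.42144392e-04, -3.37068376e-04,  1.39109601e-03,
       -9.70060210e-05, -1.31507613e-04]), 'joint_torque': array([-1.56216105e-03, -5.20387781e+01,  4.64800465e+01,  1.62114197e-02,
        2.53583727e-05, -4.87468071e-06]), 'ee_pos': array([ 130.062428  , -534.18774029,  252.58710198]), 'ee_rot': array([-3.11790424e+00, -3.74150152e-01,  2.14648880e-04]), 'wrist_force': array([-0.48598502,  0.14107477, -0.17159852]), 'moment': array([-0.00643837, -0.05459934,  0.01828754]), 'gripper_force': 0.0, 'finger_gap': 85.43621013270581}
[ 2.10659366e+02 -8.08437006e-01  1.58050654e+03] [[-0.02156579 -0.98654995  0.16203123]
 [-0.99974828  0.02027721 -0.00960235]
 [ 0.00618766 -0.16219753 -0.98673891]]
```

View pics/top1.png

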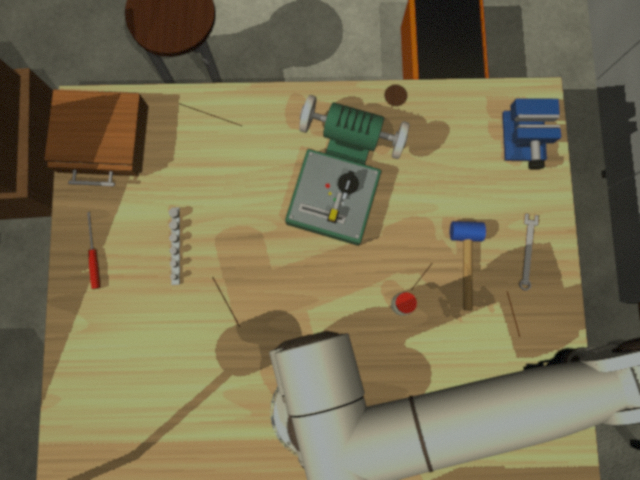

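View pics/side1.png

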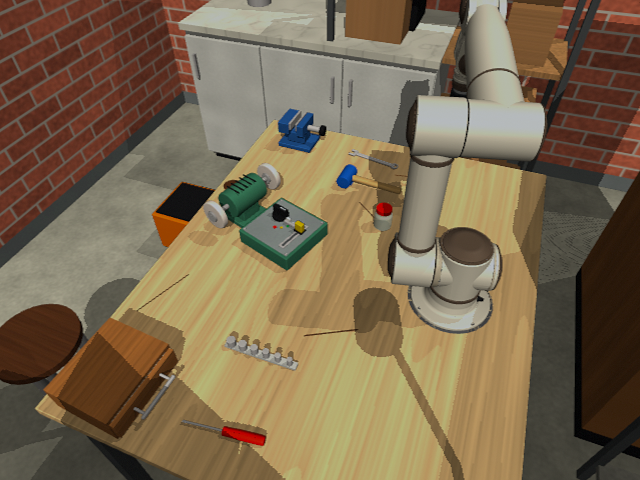

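The top view shows the polisher's box at about (334,197), the yellow lock grip at (335,213), the black dial at (347,182) and the red dot at (327,186). The side view agrees. The jar at (404,302) and the mallet at (467,265) are well clear of the box. Next I'll measure the box frame.

```bash
python3 - <<'E'
from h import *
C=cam('top'); im=np.load('top1.npz')['im']; hsv=cv2.cvtColor(im,cv2.COLOR_RGB2HSV)
x0,y0,x1,y1=275,140,395,255
sub=np.zeros(im.shape[:2],np.uint8); sub[y0:y1,x0:x1]=1
# bench vs box: bench is yellowish saturated hue ~15-30
H,S,V=cv2.split(hsv)
grey=((S<60)&(V>70)&(sub>0)).astype(np.uint8)
grey=cv2.morphologyEx(grey,cv2.MORPH_OPEN,np.ones((3,3)))
n,l,st,ce=cv2.connectedComponentsWithStats(grey); k=1+np.argmax(st[1:,4]); print(st[k])
cn=cv2.findContours((l==k).astype(np.uint8),0,2)[0][0]
r=cv2.minAreaRect(cn); b=cv2.boxPoints(r); P=toplane(C,b,60); print(r,P[:,:2],P.mean(0)); 
e=np.roll(P,-1,0)-P; print(np.linalg.norm(e,axis=1),np.degrees(np.arctan2(e[:,1],e[:,0])))
def blob(m,z):
    m=(m&(sub>0)).astype(np.uint8); n,l,st,ce=cv2.connectedComponentsWithStats(m); k=1+np.argmax(st[1:,4]); print(ce[k],st[k,4],toplane(C,ce[k],z)[0]); return toplane(C,ce[k],z)[0]
y=blob((H>20)&(H<35)&(S>170)&(V>120)&(np.arange(480)[:,None]<225)&(np.arange(640)[None]<350)&(np.arange(480)[:,None]>200),98)
rd=blob(((H<6)|(H>174))&(S>130)&(V>80),60)
dk=blob((V<45),104)
# manual yaw
E
```

```text
[ 289  152   89   87 4644]
((332.9784240722656, 194.57437133789062), (73.63687133789062, 71.43737030029297), 16.189205169677734) [[ 517.86159383   70.36935582]
 [ 712.97310935   12.06243514]
 [ 649.50943474 -184.19535496]
 [ 456.6973198  -122.22016538]] [584.26036443 -55.99593234  60.        ]
[203.63742409 206.26380723 202.52761736 202.0687806 ] [ -16.6381943  -107.91959649  162.18114693   72.38073512]
[332.61403509 214.10526316] 57 [520.06617596 -52.21544658  98.        ]
[327.38461538 185.38461538] 13 [609.69182351 -41.07495613  60.        ]
[348.32627119 182.5       ] 236 [605.03269233 -96.64105479 104.        ]
```

{"op": "jog_arm", "data": {
  "commands": [
    [1, 0, 0, 0, 0.138],
    [1, 0, 0, 0, 0.138],
    [1, 0, 0, 0, 0.138],
    [1, 0, 0, 0, 0.138],
    [1, 0, 0, 0, 0.138],
    [1, 0.1, -0.24, 0, 0],
    [1, 0.1, -0.24, 0, 0],
    [1, 0.1, -0.24, 0, 0],
    [1, 0.1, -0.24, 0, 0],
    [1, 0.1, -0.24, 0, 0],
    [1, 0.1, -0.24, 0, 0],
    [1, 0.1, -0.24, 0, 0]
  ],
  "force": 60
}}

```text
clock: 1.1
ee_pos: [247.6, -393.8, 253.0]
ee_rot: [-3.105, 0.475, 0.0]
wrist_force: [0.2, -0.1, 0.3]
finger_gap: 85.6
gripper_force: 0.0
```

{"op": "jog_arm", "data": {
  "commands": [
    [1, 0.1, -0.24, 0, 0],
    [1, 0.1, -0.24, 0, 0],
    [1, 0.1, -0.24, 0, 0],
    [1, 0.1, -0.24, 0, 0],
    [1, 0.1, -0.24, 0, 0],
    [1, 0.1, -0.24, 0, 0],
    [1, 0.1, -0.24, 0, 0],
    [1, 0.1, -0.24, 0, 0],
    [1, 0.1, -0.24, 0, 0],
    [1, 0.1, -0.24, 0, 0],
    [1, 0.1, -0.24, 0, 0],
    [1, 0.1, -0.24, 0, 0]
  ]
}}

```text
clock: 2.1
ee_pos: [448.1, -154.7, 253.0]
ee_rot: [-3.106, 0.474, 0.001]
wrist_force: [0.3, -0.6, 0.1]
finger_gap: 85.3
gripper_force: 0.0
```

{"op": "jog_arm", "data": {
  "commands": [
    [1, 0, -0.24, 0, 0],
    [1, 0, -0.24, 0, 0],
    [1, 0, -0.2, 0, 0],
    [1, 0, -0.2, 0, 0],
    [1, 0, 0, 0, 0],
    [1, 0, 0, 0, 0],
    [1, 0, 0, 0, 0]
  ]
}}

```text
clock: 2.68
ee_pos: [461.5, -111.0, 254.2]
ee_rot: [-3.088, 0.39, -0.006]
wrist_force: [-0.1, 0.3, -0.0]
finger_gap: 85.7
gripper_force: 0.0
```

```bash
python3 - <<'E'
from h import *
s=manip.sense(); print(s['clock'],s['ee_pos'],s['ee_rot'],s['qpos'],s['qd'].max())
C=cam('wrist'); im,d=optics.grab_frame('wrist'); save('w1',im); np.savez('w1',im=im,d=d,K=C[0],R=C[1],o=C[2]); print(C[2],C[1])
E
```

```text
2.6833 [ 461.45214782 -110.98061717  254.15895313] [-3.08776843  0.3902052  -0.00572844] [-2.52361450e-01 -9.25304914e-02 -1.63678791e-03  1.66173489e+00
  2.94918375e-02  3.14064041e+00] 0.0012846593899936932
[ 531.57127301 -132.93287729  374.66473263] [[-0.24849471 -0.92865547 -0.2754077 ]
 [-0.96822472  0.22988129  0.09846567]
 [-0.02812961  0.29112474 -0.95627146]]
```

View pics/w1.png

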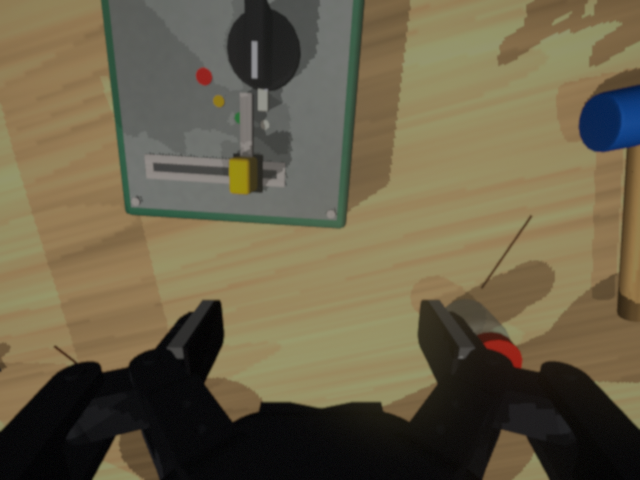

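The wrist view shows the lock grip's top at about (241,176), the slot running from (147,165) to (285,177), the red dot at (204,76) and the dial disc at (264,48). Box corners are near (127,212) and (344,226). Joint 6 hit its limit, so I'll turn back by half a turn, which gives the same grasp, and measure from this picture meanwhile.

```bash
python3 - <<'E'
from h import *
D=np.load('w1.npz'); im=D['im']; C=(D['K'],D['R'],D['o']); H,S,V=cv2.split(cv2.cvtColor(im,cv2.COLOR_RGB2HSV))
# green rim outer boundary -> box silhouette: rim + grey vs bench
g=((H>60)&(H<95)&(S>60)&(V>40)).astype(np.uint8); g[:, :95]=0; g[:,375:]=0; g[240:]=0
ys,xs=np.nonzero(g)
def fit(p,z=60):
    P=toplane(C,p,z)[:,:2]; vx,vy,x,y=cv2.fitLine(P.astype(np.float32),cv2.DIST_HUBER,0,.01,.01).ravel(); return np.array([x,y]),np.degrees(np.arctan2(vy,vx))
# inner edges of rim: grey top boundary = innermost green pixels
L=[];Rr=[];B=[]
for r in range(20,190,4):
    x=np.nonzero(g[r,95:200])[0]+95
    if len(x): L.append((x.mean(),r))
    x=np.nonzero(g[r,300:375])[0]+300
    if len(x): Rr.append((x.mean(),r))
for c in range(150,330,4):
    y=np.nonzero(g[195:240,c])[0]+195
    if len(y): B.append((c,y.min()))
for n,p in (('L',L),('R',Rr),('B',B)): print(n,len(p),p[0],p[-1],fit(p))
def blob(m,z):
    m=m.astype(np.uint8); n,l,st,ce=cv2.connectedComponentsWithStats(m); k=1+np.argmax(st[1:,4]); p=toplane(C,ce[k],z)[0]; print(ce[k],st[k],p); return p
roi=np.zeros(H.shape,bool); roi[50:200,140:300]=1
y=blob(roi&(H>20)&(H<35)&(S>150)&(V>120)&(np.arange(480)[:,None]>140),98)
r=blob(roi&((H<6)|(H>174))&(S>130)&(V>90),60)
w=blob(roi&(V>150)&(S<60)&(np.arange(480)[:,None]<118)&(np.arange(640)[None]>256),69)
for p,q in (((241,176),98),((241,176),'d')): pass
print('depths',[float(D['d'][int(v),int(u)]) for u,v in ((240,172),(200,120),(259,20))])
for u,v in ((240,172),(200,120),(259,20),(180,190)):
    K,R,o=C; print(u,v,o+R@(np.linalg.inv(K)@[u,v,1])*D['d'][v,u])
E
```

```text
L 43 (np.float64(106.5), 20) (np.float64(126.0), 188) (array([607.556  ,  44.99294], dtype=float32), np.float32(-17.773645))
R 43 (np.float64(356.0), 20) (np.float64(343.0), 188) (array([ 563.66943, -158.71535], dtype=float32), np.float32(-17.824755))
B 45 (150, np.int64(209)) (326, np.int64(221)) (array([486.8582  , -29.456703], dtype=float32), np.float32(72.07307))
[238.3457189  175.95799677] [229 159  19  35 619] [523.15839324 -52.69126773  98.        ]
[203.51415094  76.01415094] [196  68  16  17 212] [610.61767299 -39.422783    60.        ]Traceback (most recent call last):
  File "<stdin>", line 24, in <module>
  File "<stdin>", line 20, in blob
    return _wrapfunc(a, 'argmax', axis=axis, out=out, **kwds)
    return bound(*args, **kwds)
ValueError: attempt to get argmax of an empty sequence
```

{"op": "jog_arm", "data": {
  "commands": [
    [1, 0, 0, 0, -0.157],
    [1, 0, 0, 0, -0.157],
    [1, 0, 0, 0, -0.157],
    [1, 0, 0, 0, -0.157],
    [1, 0, 0, 0, -0.157],
    [1, 0, 0, 0, -0.157],
    [1, 0, 0, 0, -0.157],
    [1, 0, 0, 0, -0.157],
    [1, 0, 0, 0, -0.157],
    [1, 0, 0, 0, -0.157],
    [1, 0, 0, 0, -0.157],
    [1, 0, 0, 0, -0.157]
  ]
}}

```text
clock: 3.73
ee_pos: [461.5, -111.0, 254.1]
ee_rot: [-2.546, -1.807, -0.035]
wrist_force: [-0.2, 0.1, 0.0]
finger_gap: 85.5
gripper_force: 0.0
```

{"op": "jog_arm", "data": {
  "commands": [
    [1, 0, 0, 0, -0.157],
    [1, 0, 0, 0, -0.157],
    [1, 0, 0, 0, -0.157],
    [1, 0, 0, 0, -0.157],
    [1, 0, 0, 0, -0.157],
    [1, 0, 0, 0, -0.157],
    [1, 0, 0, 0, -0.157],
    [1, 0, 0, 0, -0.157],
    [1, 0, 0, 0, -0.157],
    [1, 0, 0, 0, -0.157],
    [1, 0, 0, 0, -0.157],
    [1, 0, 0, 0, -0.157]
  ]
}}

```text
clock: 4.73
ee_pos: [461.5, -111.0, 254.1]
ee_rot: [0.666, 3.069, 0.046]
wrist_force: [-0.3, 0.4, 0.4]
finger_gap: 85.5
gripper_force: 0.0
```

{"op": "jog_arm", "data": {
  "commands": [
    [1, 0, 0, 0, -0.157],
    [1, 0, 0, 0, 0],
    [1, 0, 0, 0, 0],
    [1, 0, 0, 0, 0]
  ]
}}

```text
clock: 5.07
ee_pos: [461.6, -110.7, 254.1]
ee_rot: [0.49, 3.1, 0.046]
wrist_force: [0.5, -1.2, 0.6]
finger_gap: 85.1
gripper_force: 0.0
```

{"op": "jog_arm", "data": {
  "commands": [
    [1, -0.1, 0.18, 0.1, 0],
    [1, -0.1, 0.18, 0.2, 0],
    [1, -0.1, 0.18, 0.2, 0],
    [1, -0.1, 0.17, 0.2, 0],
    [1, 0, 0, 0.2, 0],
    [1, 0, 0, 0, 0],
    [1, 0, 0, 0, 0],
    [1, 0, 0, 0, 0]
  ]
}}

```text
clock: 5.73
ee_pos: [522.1, -52.7, 167.4]
ee_rot: [0.486, 3.1, 0.046]
wrist_force: [0.9, -0.6, 0.5]
finger_gap: 85.2
gripper_force: 0.0
```

```bash
cat >> h.py <<'E'
ex=np.array([.952,-.3065,0]); ey=np.array([.3065,.952,0]); c0=np.array([574.5,126])
def pol(P): P=np.atleast_2d(P); return np.c_[P@ex-c0[0],P@ey-c0[1],P[:,2]]
E
python3 - <<'E'
from h import *
s=manip.sense(); print(s['clock'],pol(s['ee_pos']),s['ee_rot'],s['qpos'])
R=Ro.from_rotvec(s['ee_rot']).as_matrix(); print(np.array([ex,ey,[0,0,1]])@R)
C=cam('wrist'); im,d=optics.grab_frame('wrist'); save('w2',im); np.savez('w2',im=im,d=d,K=C[0],R=C[1],o=C[2])
E
```

```text
5.7333 [[-61.31296241 -16.1577662  167.43803286]] [0.48555123 3.09973851 0.0464482 ] [-0.11536679  0.00635633 -0.07363804  1.48590727  0.02943357  0.19546525]
[[-1.00012243e+00 -7.00365469e-04 -9.35732250e-04]
 [-7.27956532e-04  9.99678126e-01  2.98222274e-02]
 [ 9.14319453e-04  2.98192168e-02 -9.99554890e-01]]
```

View pics/w2.png

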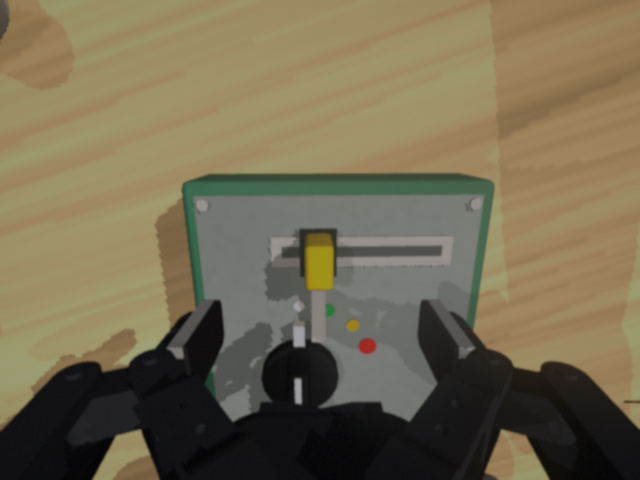

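The view shows the grip at (319,260), centred between the fingertips at columns 222 and 420, with the slot running to the right. I'll go straight down, close and slide.

{"op": "jog_arm", "data": {
  "commands": [
    [1, 0, -0.02, 0.15, 0],
    [1, 0, 0, 0.15, 0],
    [1, 0, 0, 0.15, 0],
    [1, 0, 0, 0.15, 0],
    [1, 0, 0, 0.13, 0],
    [0, 0, 0, 0, 0],
    [0, 0, 0, 0, 0],
    [0, 0, 0, 0, 0],
    [0, 0, 0, 0, 0],
    [0, 0, 0, 0, 0],
    [0, 0, 0, 0, 0],
    [0, 0, 0, 0, 0]
  ],
  "force": 40
}}

```text
clock: 6.78
ee_pos: [522.4, -52.3, 94.3]
ee_rot: [0.483, 3.1, 0.046]
wrist_force: [-0.3, 0.7, 5.8]
finger_gap: 17.4
gripper_force: 41.7
```

{"op": "jog_arm", "data": {
  "commands": [
    [0, 0, 0, 0, 0],
    [0, 0, 0, 0, 0],
    [0, 0, 0, 0, 0],
    [0, 0, 0, 0, 0]
  ]
}}

```text
clock: 7.12
ee_pos: [522.4, -52.3, 94.2]
ee_rot: [0.483, 3.1, 0.046]
wrist_force: [-0.8, 1.0, 5.8]
finger_gap: 17.3
gripper_force: 41.7
```

```bash
python3 - <<'E'
from h import *
s=manip.sense(); print(s['clock'],pol(s['ee_pos']),s['finger_gap'],s['gripper_force'],s['wrist_force'])
E
```

```text
7.1167 [[-61.17603132 -15.64633104  94.22133515]] 17.33581092321021 41.65798366069794 [-0.77979062  0.99603214  5.80023344]
```

{"op": "jog_arm", "data": {
  "commands": [
    [0, 0, 0.05, 0.0015, 0],
    [0, 0, 0.05, 0.0015, 0],
    [0, 0, 0.05, 0.0015, 0],
    [0, 0, 0.05, 0.0015, 0],
    [0, 0, 0.05, 0.0015, 0],
    [0, 0, 0.05, 0.0015, 0],
    [0, 0, 0.05, 0.0015, 0],
    [0, 0, 0.05, 0.0015, 0],
    [0, 0, 0.05, 0.0015, 0],
    [0, 0, 0.05, 0.0015, 0],
    [0, 0, 0.05, 0.0015, 0],
    [0, 0, 0.05, 0.0015, 0]
  ]
}}

```text
clock: 8.12
ee_pos: [540.6, 4.6, 94.2]
ee_rot: [0.484, 3.1, 0.044]
wrist_force: [-2.9, -4.2, 6.7]
finger_gap: 17.4
gripper_force: 41.8
```

{"op": "jog_arm", "data": {
  "commands": [
    [0, 0, 0.02, 0, 0],
    [0, 0, 0.02, 0, 0],
    [0, 0, 0.02, 0, 0],
    [0, 0, 0.01, 0, 0],
    [0, 0, 0.01, 0, 0],
    [0, 0, 0, 0, 0],
    [0, 0, 0, 0, 0]
  ]
}}

```text
clock: 8.7
ee_pos: [542.8, 11.5, 94.2]
ee_rot: [0.484, 3.1, 0.042]
wrist_force: [-1.9, -6.8, 5.3]
finger_gap: 17.6
gripper_force: 41.5
```

```bash
python3 - <<'E'
from h import *
s=manip.sense(); print(s['clock'],pol(s['ee_pos']),s['finger_gap'],s['gripper_force'],s['wrist_force'])
E
```

```text
8.7 [[-61.27542616  51.32697319  94.22986187]] 17.609762210902577 41.487886905670166 [-1.90415828 -6.79717217  5.3003598 ]
```

{"op": "jog_arm", "data": {
  "commands": [
    [0, 0, 0.02, 0, 0],
    [0, 0, 0.02, 0, 0],
    [0, 0, 0.02, 0, 0],
    [0, 0, 0, 0, 0],
    [0, 0, 0, 0, 0],
    [0, 0, 0, 0, 0]
  ]
}}

```text
clock: 9.2
ee_pos: [543.1, 12.2, 94.2]
ee_rot: [0.491, 3.101, 0.025]
wrist_force: [-11.3, -35.5, 11.5]
finger_gap: 17.5
gripper_force: 43.0
```

```bash
python3 - <<'E'
from h import *
s=manip.sense(); print(s['clock'],pol(s['ee_pos']),s['finger_gap'],s['gripper_force'],s['wrist_force'])
E
```

```text
9.2 [[-61.26544853  52.10636768  94.24132237]] 17.51969926934979 42.95233458280563 [-11.28162287 -35.45820163  11.50344828]
```

End stop confirmed: the arm stalled at 37 N. I'll release, lift and look at the dial.

{"op": "jog_arm", "data": {
  "commands": [
    [0.6, 0, -0.02, 0, 0],
    [0.6, 0, 0, 0, 0],
    [0.6, 0, 0, 0, 0],
    [1, 0, 0, 0, 0],
    [1, 0, 0, -0.15, 0],
    [1, 0, 0, -0.2, 0],
    [1, 0, 0, -0.2, 0],
    [1, 0, 0, -0.2, 0],
    [1, -0.1, -0.1, 0, 0],
    [1, -0.1, -0.1, 0, 0],
    [1, -0.1, -0.1, 0, 0],
    [1, -0.1, -0.1, 0, 0]
  ]
}}

```text
clock: 10.2
ee_pos: [569.5, -37.1, 165.9]
ee_rot: [0.483, 3.103, 0.046]
wrist_force: [-0.1, -0.6, 0.5]
finger_gap: 85.6
gripper_force: 0.0
```

{"op": "jog_arm", "data": {
  "commands": [
    [1, -0.1, -0.1, 0, 0],
    [1, -0.1, -0.1, 0, 0],
    [1, 0, -0.1, 0, 0],
    [1, 0, -0.1, 0, 0],
    [1, 0, 0, 0, 0],
    [1, 0, 0, 0, 0],
    [1, 0, 0, 0, 0]
  ]
}}

```text
clock: 10.78
ee_pos: [576.0, -79.9, 166.2]
ee_rot: [0.483, 3.101, 0.047]
wrist_force: [0.1, 0.2, -0.6]
finger_gap: 85.4
gripper_force: 0.0
```

```bash
python3 - <<'E'
from h import *
s=manip.sense(); print(s['clock'],pol(s['ee_pos']),s['ee_rot'],s['finger_gap'],s['qpos'])
C=cam('wrist'); im,d=optics.grab_frame('wrist'); save('w3',im); np.savez('w3',im=im,d=d,K=C[0],R=C[1],o=C[2])
E
```

```text
10.7833 [[ -1.68910143 -25.537988   166.20041367]] [0.48308939 3.10084038 0.04680745] 85.38245482128613 [-0.15134074  0.14360282  0.06952722  1.49362612  0.02981827  0.15780671]
```

View pics/w3.png

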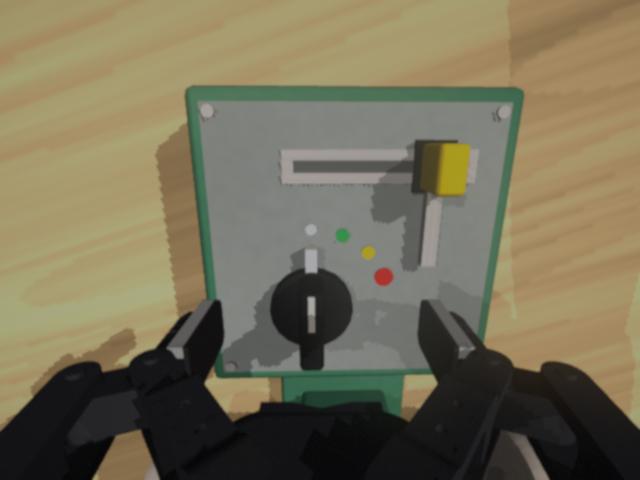

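The dial rests on the white dot (310,229), its bar is centred on column 311, and the lock sits at the right end of its slot. Next I'll fix the dial axis from the dots and the bar.

```bash
python3 - <<'E'
from h import *
D=np.load('w3.npz'); im=D['im']; C=(D['K'],D['R'],D['o']); H,S,V=cv2.split(cv2.cvtColor(im,cv2.COLOR_RGB2HSV))
def blob(m,z,box):
    r=np.zeros(H.shape,bool); r[box[1]:box[3],box[0]:box[2]]=1
    n,l,st,ce=cv2.connectedComponentsWithStats((m&r).astype(np.uint8)); k=1+np.argmax(st[1:,4]); p=pol(toplane(C,ce[k],z))[0]; print(ce[k],st[k],p.round(1)); return p
blob(((H<6)|(H>174))&(S>130)&(V>80),60,(370,262,400,290))   # expect 19.3,23.1
blob((V>140)&(S<40),60,(300,220,322,240))                 # expect -17,-30
blob((V>140)&(S<60),69,(300,246,322,275))                 # pointer
blob((H>20)&(H<35)&(S>130),60,(355,243,382,263))
blob(V>110,104,(303,290,320,335))
blob(V<40,74,(265,262,358,345))
b=blob(V<60,104,(290,347,335,368))
print(pol(toplane(C,[[300,367],[323,367]],104)).round(1))
blob((H>20)&(H<35)&(S>150)&(V>120),98,(410,130,480,200))
E
```

```text
[383.34893617 276.4893617 ] [375 269  18  16 235] [19.2 23.6 60. ]
[310.56198347 229.38842975] [305 224  12  12 121] [-17. -30.  60.]
[310.62313433 259.95149254] [305 249  12  23 268] [  2.6 -30.1  69. ]
[367.81746032 252.11904762] [362 246  13  13 126] [ 0.1 11.2 60. ]
[311.115 311.825] [308 297   7  35 200] [ 23.6 -29.9 104. ]
[305.02065064 310.33041018] [ 271  270   75   75 3535] [ 38.8 -34.3  74. ]
[311.2793177  356.84221748] [300 347  23  21 469] [ 55.8 -30.  104. ]
[[ 63.3 -37.3 104. ]
 [ 63.6 -22.4 104. ]]
[452.72454672 169.08647141] [ 437  143   33   53 1434] [-61.6  50.2  98. ]
```

{"op": "jog_arm", "data": {
  "commands": [
    [1, -0.14, -0.02, 0, 0],
    [1, -0.14, -0.02, 0, 0],
    [1, -0.137, -0.025, 0.1, 0],
    [1, 0, 0, 0.14, 0],
    [1, 0, 0, 0.14, 0],
    [1, 0, 0, 0.14, 0],
    [1, 0, 0, 0.14, 0],
    [1, 0, 0, 0, 0],
    [1, 0, 0, 0, 0]
  ]
}}

```text
clock: 11.58
ee_pos: [614.0, -96.4, 99.4]
ee_rot: [0.482, 3.103, 0.047]
wrist_force: [0.4, 0.6, -0.6]
finger_gap: 85.1
gripper_force: 0.0
```

```bash
python3 - <<'E'
from h import *
s=manip.sense(); print(s['clock'],pol(s['ee_pos']),s['ee_rot'],s['wrist_force'])
E
```

```text
11.5833 [[ 39.55753948 -29.63226338  99.40310897]] [0.48208924 3.10262464 0.04668905] [ 0.41294996  0.6300445  -0.60284046]
```

{"op": "jog_arm", "data": {
  "commands": [
    [0, 0, 0, 0, 0],
    [0, 0, 0, 0, 0],
    [0, 0, 0, 0, 0],
    [0, 0, 0, 0, 0],
    [0, 0, 0, 0, 0],
    [0, 0, 0, 0, 0],
    [0, 0, 0, 0, 0],
    [0, 0, 0, 0, 0],
    [0, 0, 0, 0, 0],
    [0, 0, 0, 0, 0],
    [0, 0, 0, 0, 0]
  ],
  "force": 80
}}

```text
clock: 12.5
ee_pos: [614.6, -96.9, 100.3]
ee_rot: [0.483, 3.1, 0.047]
wrist_force: [-0.3, 2.4, 5.5]
finger_gap: 14.7
gripper_force: 79.1
```

{"op": "jog_arm", "data": {
  "commands": [
    [0, 0, 0, 0, 0.1],
    [0, 0, 0, 0, 0.1],
    [0, 0, 0, 0, 0.1],
    [0, 0, 0, 0, 0.1],
    [0, 0, 0, 0, 0.1],
    [0, 0, 0, 0, 0.1],
    [0, 0, 0, 0, 0.1],
    [0, 0, 0, 0, 0]
  ]
}}

```text
clock: 13.17
ee_pos: [614.7, -97.0, 100.3]
ee_rot: [-1.312, -2.849, -0.046]
wrist_force: [-0.1, 2.2, 5.4]
finger_gap: 14.9
gripper_force: 79.0
```

```bash
python3 - <<'E'
from h import *
s=manip.sense(); R=Ro.from_rotvec(s['ee_rot']).as_matrix(); print(s['clock'],pol(s['ee_pos']),s['finger_gap'],s['gripper_force'],s['wrist_force'],s['moment'],'turn',np.radians(162.15)-np.arctan2(R[1,0],R[0,0]),s['qpos'])
E
```

```text
13.1667 [[ 40.39434195 -29.92889477 100.29846557]] 14.896488391315732 79.02709364891052 [-0.13134904  2.22028174  5.42759621] [-0.13043097  0.11188923  0.12185927] turn 0.5515622209588344 [-0.16902351  0.2508142   0.06672923  1.3834685   0.02966533  0.69433317]
```

{"op": "jog_arm", "data": {
  "commands": [
    [0, 0, 0, 0, 0.1],
    [0, 0, 0, 0, 0.1],
    [0, 0, 0, 0, 0.1],
    [0, 0, 0, 0, 0.1],
    [0, 0, 0, 0, 0.1],
    [0, 0, 0, 0, 0.1],
    [0, 0, 0, 0, 0.1],
    [0, 0, 0, 0, 0.1],
    [0, 0, 0, 0, 0.03],
    [0, 0, 0, 0, 0],
    [0, 0, 0, 0, 0],
    [0, 0, 0, 0, 0]
  ]
}}

```text
clock: 14.17
ee_pos: [614.8, -97.2, 100.3]
ee_rot: [-2.142, -2.279, -0.041]
wrist_force: [-0.3, 1.7, 5.8]
finger_gap: 14.4
gripper_force: 79.0
```

{"op": "jog_arm", "data": {
  "commands": [
    [0, 0, 0, 0, 0],
    [0, 0, 0, 0, 0],
    [0, 0, 0, 0, 0],
    [0, 0, 0, 0, 0],
    [0, 0, 0, 0, 0],
    [0, 0, 0, 0, 0]
  ]
}}

```text
clock: 14.67
ee_pos: [614.8, -97.1, 100.3]
ee_rot: [-2.142, -2.279, -0.041]
wrist_force: [0.3, 2.7, 5.0]
finger_gap: 14.6
gripper_force: 79.0
```

```bash
python3 - <<'E'
from h import *
s=manip.sense(); R=Ro.from_rotvec(s['ee_rot']).as_matrix(); print(s['clock'],pol(s['ee_pos']),s['finger_gap'],s['gripper_force'],s['wrist_force'],s['moment'],'turn',np.radians(162.15)-np.arctan2(R[1,0],R[0,0]),s['qd'].round(4))
C=cam('wrist'); im,d=optics.grab_frame('wrist'); save('w4',im); np.savez('w4',im=im,d=d,K=C[0],R=C[1],o=C[2])
im,d=optics.grab_frame('top'); save('t4',cv2.resize(im[130:270,260:420],(640,560),interpolation=2))
E
```

```text
14.6667 [[ 40.52911204 -30.04122629 100.30237718]] 14.633842235653196 79.00688409805298 [0.26509437 2.66215677 4.95765409] [-0.33878206 -0.09029364  0.17214209] turn 1.1970398438210323 [-0.002   0.0008  0.      0.     -0.0002  0.0008]
```

View pics/w4.png

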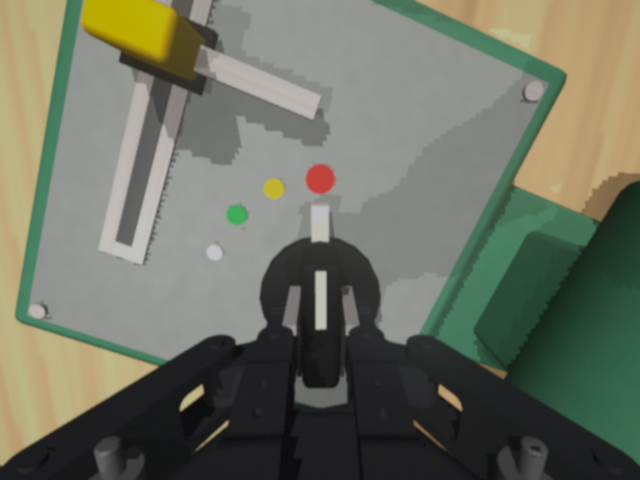

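View pics/t4.png

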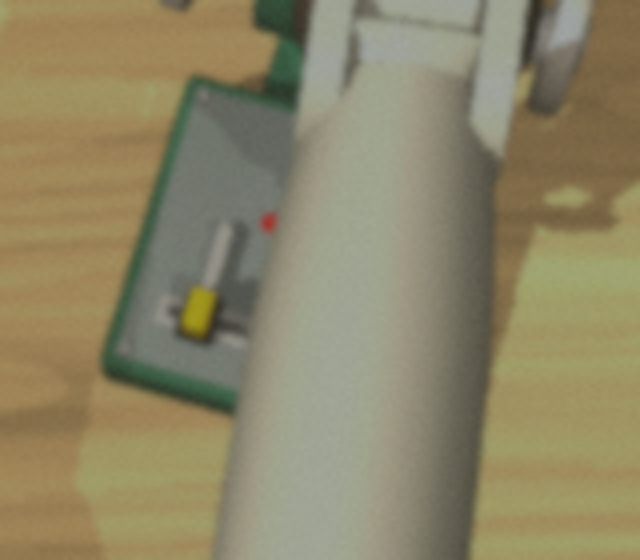

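The wrist view shows the pointer at (320,215) aimed straight at the red dot (320,179), with the fingers holding the bar. The lock is still home, with its grip at (160,40) in the wrist view and at the left end of its slot in the top view. The arm is still, so I'm handing in.

```bash
python3 -c "
from cell import job; print(job.close_job())"
```

```text
the job is handed in; nothing more can be done
None
```

I slid the lock to its end stop, turned the dial to the red mark (gripper turned about 1.20 rad) and handed the job in at about 15 s with the gripper still holding it; no verdict came back.

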